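Set the trunk clamp of a drilling jig with its thumbwheel

TASK

The blue jig on the bench must be set for the next pine trunk: with a fingertip on top of its knurled brass wheel, roll the wheel until the sliding jaw has closed so far that its black pointer stands level with the red gauge clip (within the clip's width). Turn the wheel only: do not push the jaw, do not pick anything up, leave the things lying around where they are, and finish clear of everything.

Things in the scene. Friction and masses are not known exactly. Their poses are not given: they have to be found in the camera images.
- jig: the blue trunk-drilling jig, bolted down: base plate 120 x 300 x 16 mm. Origin: centre of its underside, on the bench; x across it (away from the robot at yaw 0), y along it, z up. The wheel stands near its -y end (118 mm from the origin), the fixed blue jaw near its +y end (rubber face at y = +40 mm, top 72 mm high), the sliding aluminium jaw between them (top 72 mm high); along its +x side runs a white scale, 68 mm high. Everything on it stays below the top of the wheel.
- wheel_top (a point): the highest point of the knurled brass wheel's rim, mid-width, 90 mm above the bench (in the jig's frame x = 0, y = -118 mm). The wheel is 68 mm in diameter and 26 mm wide, its axle along the jig's y. It does not give under the finger: press lightly, 3 to 10 N is ample. A steel cheek beside it on the -y side is 62 mm high, the blue end plate on its +y side 66 mm. This point does not turn with the wheel.
- thumbwheel (a joint): turn of the wheel (rad), 0 to 7.4. It grows when the top of the rim is drawn towards the jig's +x (away from the robot at yaw 0), and this closes the jaw, 6 mm for each radian (1 mm for each 5.7 mm of rim); drawn the other way it opens. It starts between 0 and 1.5, turns with light drag (about 1 N at the rim) and stays where it is left.
- sliding_jaw: the aluminium jaw with a rubber face, 96 x 24 x 48 mm, driven along the jig's y by the wheel, closing towards +y. Not to be pushed directly. Origin: on the jig's underside plane, below the middle of the jaw, level with the pointer in y; axes as the jig's.
- pointer (a point): the tip region of the black pointer blade (2 mm wide) that the sliding jaw carries over the white scale, 74 mm above the bench. It moves along the jig's y with the jaw.
- mark: the red gauge clip fixed on the scale's outer edge, 8 mm wide along the jig's y, 22 mm long across it. Origin: centre of its top, 76 mm above the bench; axes as the jig's. It stands 10 to 33 mm from the pointer at the start, towards the jig's +y; the setting is right when the pointer has the same place along the jig's y as this origin, to 4 mm either way.
- screwdriver: a screwdriver lying between the robot and the jig; leave it alone. Origin: on the bench under its middle.
- wrench: a steel wrench lying beyond the jig; leave it alone. Origin: on the bench under its middle.
- jar: a glass jar, 64 mm across, 75 mm high; leave it alone. Origin: centre of its underside.
- mug: a blue mug, 76 mm across, 85 mm high; leave it alone. Origin: centre of its underside.
- slice: a slice of pine trunk, 72 mm across, 36 mm high; leave it alone. Origin: centre of its underside.
- tape: a black and red tape measure, 65 x 34 x 62 mm; leave it alone. Origin: centre of its underside.
- offcut: a light wood offcut, 110 x 45 x 35 mm; leave it alone. Origin: centre of its underside.

How it is judged (in metres and radians):
On the way:
1. with a finger on the wheel, the pointer is brought level with the red clip (y of pointer in the frame of mark between -0.004 and 0.004 m and contact force between the fingers and thumbwheel above 0.2 N), for 0.04 s.
At the end, for the whole second after the job is handed in: The pointer stands within 4 mm of the middle of the red clip, measured along the jig, and the wheel is at rest (y of pointer in the frame of mark between -0.004 and 0.004 m and velocity of joint thumbwheel between -0.1 and 0.1 rad/s); the robot touches nothing.
It fails at once if the sliding jaw is pushed directly (contact force between any of the fingers, the arm and sliding_jaw above 1 N).
It fails at once if one of the things lying around is moved by more than 15 mm, or lifted (distance of any of screwdriver, wrench, jar, mug, slice, tape, offcut from where it was at the start of the episode above 0.015 m).
It also fails if it takes over 64 s, if anything falls off the work surface, if the arm or the gripper's body presses on something with over 40 N, if the wrist force passes 120 N, or if a joint passes its speed limit or range.

ROBOT

A 6-joint arm with a two-finger parallel gripper is mounted at the origin on the work surface. World frame = base frame: x ahead of the robot, y to its left, z up, the work surface at z = 0. Lengths are in m, angles in degrees, forces in N, time in s.
With the tool pointing down it reaches from about 0.4 to 0.825 m from the base axis. Payload 7 kg.
Tool frame: the origin (TCP) lies midway between the tips of the shut fingers; the grasp point (between the pads) lies 19 mm behind it; z points along the fingers, y is the direction in which the jaws open and shut (so a half turn about z gives the same grasp; the last joint's range is limited). The gripper opens to 88 mm and grips with 3 to 60 N. Pads are 19 mm wide; open, the fingers measure 130 mm over their backs; the gripper's body (78 mm by 193 mm) begins 47 mm behind the grasp point.
Start: joints at [16.507, 20.546, 0.682, 0, -70.136, -16.507], TCP at [0.675, -0, 0.227] pointing down, gripper open.
Joint ranges: [-176.03, 176.03], [-82.01, 121.73], [-58.28, 71.71], [-173.87, 95.51], [-174.79, -0.11], [-173.66, 173.66]. Speed limits (degrees/s): [136.94, 136.94, 172.46, 180, 180, 180].

INTERFACE

Orientations are given as a 3x3 rotation matrix whose columns are the frame's x, y, z axes.
In Python, from rig import robot gives the robot as it stands. Calls block until the motion is done:
- robot.goto(position, orientation): joint-space move of the TCP to a pose.
- robot.servo_line(position, ori=None, speed=0.15): straight line of the TCP; ori=None keeps the orientation; speed is the mean speed in m/s.
- robot.movej(angles): joint-space move.
- robot.move_gripper(opening): opening from 0.0 (shut) to 1.0 (fully open); the grip force is fixed at half the most; returns when the fingers have stopped.
- robot.dwell(seconds).
- robot.ik(position, orientation): joint angles nearest the present ones, or None.
- robot.grab_frame(name): name is "scene" or "side" or "wrist"; returns (picture, depth): 400x640x3 uint8, red, green, blue; 400x640 float32, m along the optical axis (not along the pixel's ray), 0 where there is no reading.
- robot.camera_info(name): a dict with "vfov" (degrees; the focal length in pixels is half the picture's height over the tangent of half this angle, whatever the lens; pixels are square), "cx", "cy" (the principal point, pixels), "view" (4x4, takes a point from world to camera coordinates); the wrist camera has in their place "T_tool_cam" (4x4, takes a point from camera to tool coordinates, whose origin is the TCP and whose axes are the flange's). Camera axes: x right, y down, z forward; pixel columns grow to the right and rows downward; lengths in m; the calibration is good to about 2 mm. A picture is of the moment at which its call begins: read the wrist's pose just before it. camera_info takes no time and is no camera call.
A pose or a line that the arm cannot do raises robot.Unreachable and nothing moves.
- robot.job_done(): hands the job in, once; it reports no verdict.
Readings, each from a call of its own:
- robot.read_t(): time.
- robot.read_qpos(): joint angles.
- robot.read_qvel(): joint speeds.
- robot.read_effort(): joint torques, N m.
- robot.read_position(): TCP position.
- robot.read_tcp_rot(): TCP orientation.
- robot.read_force(): force on the tool from outside, world axes, zero at the start.
- robot.read_ft_torque(): the same for the moment, N m.
- robot.read_grip_width(): opening from 0.0 (shut) to 1.0 (fully open).
Only numpy, scipy, OpenCV 4.12 (cv2) and the standard library are available. Lean on these libraries where they do the work, as an engineer would, in place of code of your own. Each camera call takes 0.05 s, during which the arm holds its last target.

## Working session

There is one attempt and no reset: what is moved stays moved. The work goes in short steps, each a Python script; the robot and the scene stay as the last script left them, time stands still between calls to the robot, and variables do not carry over. Pictures are saved under pics/ and viewed, and the job is handed in when it is done.

```bash
mkdir -p pics; ls; python3 - <<'E'
from rig import robot
import cv2,numpy as np
for n in ["scene","side","wrist"]:
    p,d=robot.grab_frame(n); cv2.imwrite(f"pics/{n}0.png",p[:,:,::-1]); np.save(f"pics/{n}0.npy",d)
    i=robot.camera_info(n); print(n,i)
print(robot.read_t(),robot.read_position())
E
```

```text
pics
scene {'vfov': 51.17215456487956, 'cx': 318.50678853416815, 'cy': 201.47956612024026, 'view': array([[-0.79453631,  0.60704097,  0.01460544,  0.41510872],
       [ 0.4153474 ,  0.56086615, -0.71618133, -0.21006274],
       [-0.44294311, -0.56296574, -0.69776141,  1.24784865],
       [ 0.        ,  0.        ,  0.        ,  1.        ]])}
side {'vfov': 57.43329348036789, 'cx': 320.73089055913886, 'cy': 195.91842310364072, 'view': array([[ 9.64456048e-01, -2.64242986e-01,  4.18782911e-04,
        -5.31403582e-01],
       [-1.92395406e-01, -7.03305369e-01, -6.84357776e-01,
         2.32124906e-01],
       [ 1.81131274e-01,  6.59952424e-01, -7.29146253e-01,
         8.35880503e-01],
       [ 0.00000000e+00,  0.00000000e+00,  0.00000000e+00,
         1.00000000e+00]])}
wrist {'vfov': 65.27791342217219, 'cx': 323.62982583176563, 'cy': 203.85586324128948, 'T_tool_cam': array([[ 5.90222266e-04, -9.56774015e-01, -2.90831800e-01,
         8.08444255e-02],
       [ 9.99999825e-01,  5.73347725e-04,  1.43237289e-04,
        -3.84655740e-04],
       [ 2.97020345e-05, -2.90831834e-01,  9.56774186e-01,
        -1.58371962e-01],
       [ 0.00000000e+00,  0.00000000e+00,  0.00000000e+00,
         1.00000000e+00]])}
0.15 [ 6.74640473e-01 -3.96344869e-05  2.25857139e-01]
```

View pics/scene0.png

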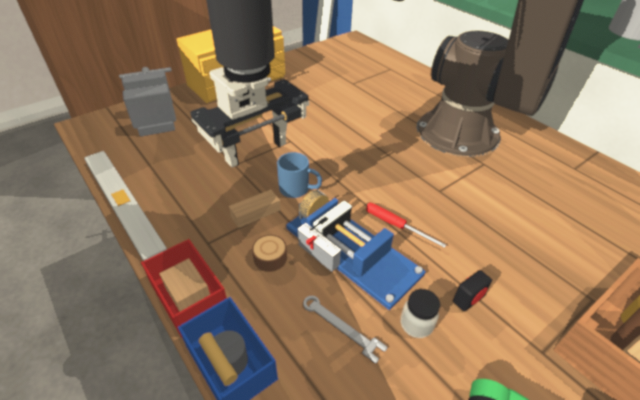

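View pics/side0.png

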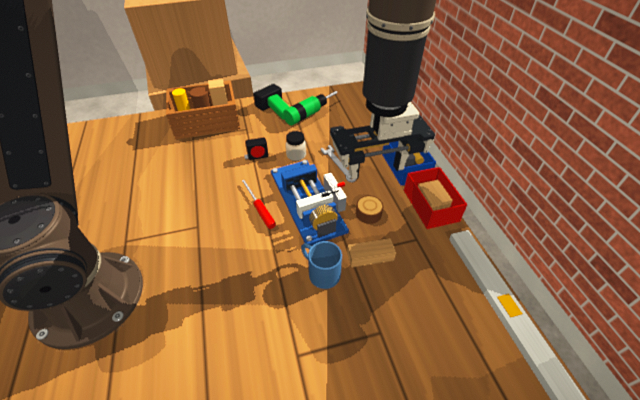

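View pics/wrist0.png

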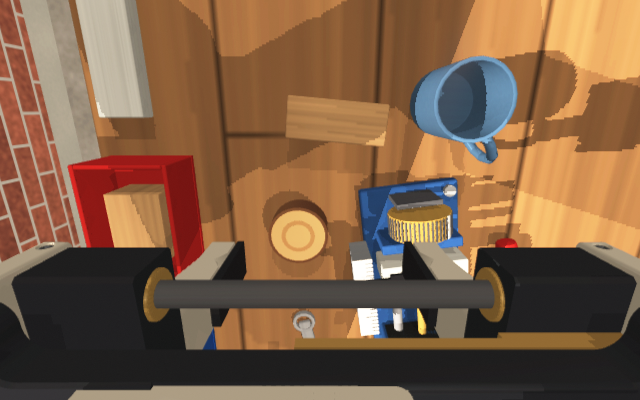

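The pictures show the jig, with its wheel near the mug: wheel at scene (313,204), side (325,217) and wrist (420,222). I'll deproject points next.

```bash
cat > h.py <<'E'
from rig import robot
import cv2,numpy as np
def cam(n,R=None,p=None):
    i=robot.camera_info(n); f=200/np.tan(np.radians(i['vfov'])/2)
    if n=='wrist':
        T=np.eye(4);T[:3,:3]=R;T[:3,3]=p; V=np.linalg.inv(T@i['T_tool_cam'])
    else: V=i['view']
    return f,i['cx'],i['cy'],V
def ray_z(c,u,v,z):
    f,cx,cy,V=c; W=np.linalg.inv(V); d=W[:3,:3]@np.array([(u-cx)/f,(v-cy)/f,1]); o=W[:3,3]
    return o+d*(z-o[2])/d[2]
def pts(c,D):
    f,cx,cy,V=c; v,u=np.mgrid[:D.shape[0],:D.shape[1]]
    P=np.stack([(u-cx)/f*D,(v-cy)/f*D,D],-1); W=np.linalg.inv(V)
    return P@W[:3,:3].T+W[:3,3]
def proj(c,X):
    f,cx,cy,V=c; q=V[:3,:3]@np.asarray(X)+V[:3,3]; return f*q[0]/q[2]+cx,f*q[1]/q[2]+cy
def crop(n,img,x0,y0,x1,y1,s):
    cv2.imwrite(n,cv2.resize(img[y0:y1,x0:x1,::-1],None,fx=s,fy=s,interpolation=cv2.INTER_CUBIC))
E
python3 - <<'E'
from h import *
print(robot.read_tcp_rot().round(3))
for n,(x0,y0,x1,y1,s) in dict(scene=(270,180,440,310,4.6),side=(260,155,360,245,6.6)).items():
    im=cv2.imread(f'pics/{n}0.png')[:,:,::-1]; crop(f'pics/{n}0c.png',im,x0,y0,x1,y1,s)
c=cam('wrist',robot.read_tcp_rot(),robot.read_position())
P=pts(c,np.load('pics/wrist0.npy'))
for u,v in [(420,212),(390,212),(448,208),(300,235),(340,120),(465,100),(487,150),(505,245),(360,190),(457,180)]: print(u,v,P[v,u].round(4))
for n,L in dict(scene=[(313,198),(294,170),(320,180),(378,215)],side=[(325,210),(325,250),(305,245),(262,210)]).items():
    P=pts(cam(n),np.load(f'pics/{n}0.npy'))
    for u,v in L: print(n,u,v,P[v,u].round(4))
E
```

```text
[[-0.    -1.    -0.001]
 [-1.     0.    -0.   ]
 [ 0.     0.001 -1.   ]]
420 212 [0.5706 0.0256 0.0639]
390 212 [0.6001 0.03   0.0508]
448 208 [0.5399 0.0218 0.0616]
300 235 [0.7031 0.0638 0.0366]
340 120 [ 0.6571 -0.0695  0.0359]
465 100 [ 0.511  -0.0909  0.0033]
487 150 [ 0.512  -0.0418  0.071 ]
505 245 [0.4456 0.0834 0.0223]
360 190 [0.6297 0.015  0.0098]
457 180 [0.5074 0.0043 0.001 ]
scene 313 198 [0.5761 0.0485 0.0893]
scene 294 170 [ 0.5165 -0.111   0.0308]
scene 320 180 [ 0.5008 -0.0236  0.0507]
scene 378 215 [0.4412 0.1219 0.014 ]
side 325 210 [0.5718 0.0365 0.0903]
side 325 250 [ 0.5465 -0.0542  0.0553]
side 305 245 [ 0.5021 -0.0404  0.0732]
side 262 210 [0.424  0.1351 0.0257]
```

View pics/scene0c.png

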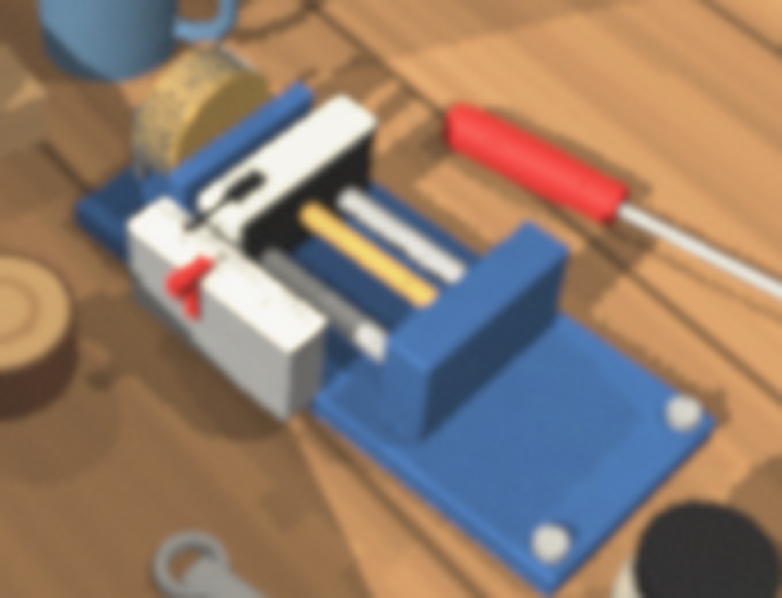

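View pics/side0c.png

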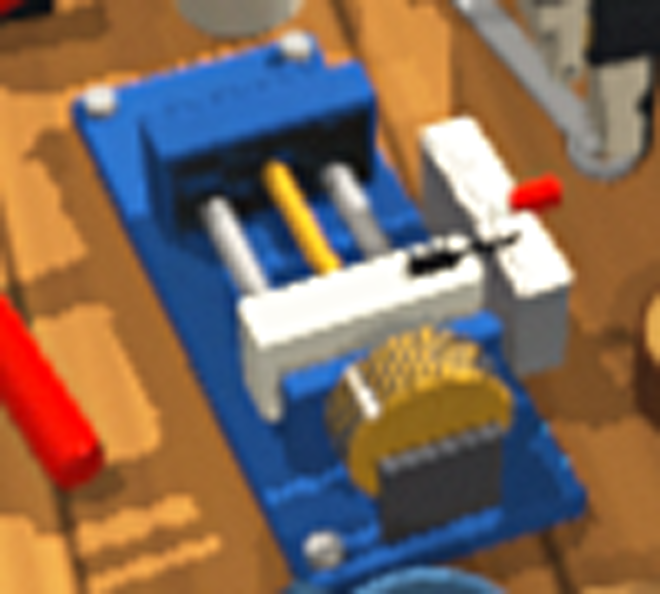

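```bash
python3 - <<'E'
from h import *
S=lambda x,y:(260+(x+.5)/6.6-.5,155+(y+.5)/6.6-.5); C=lambda x,y:(270+(x+.5)/4.6-.5,180+(y+.5)/4.6-.5)
def rp(n,u,z): return ray_z(cam(n),*u,z)
for l,n,u,z in [('far-L','side',S(75,100),.016),('far-R','side',S(322,48),.016),('near-R','side',S(585,500),.016),('near-L','side',S(300,580),.016),
 ('near-R','scene',C(78,208),.016),('far-R','scene',C(546,582),.016),('far-L','scene',C(715,422),.016),
 ('ptr','side',S(515,237),.074),('ptr','scene',C(190,226),.074),('clip','side',S(537,188),.076),('clip','scene',C(190,275),.076)]:
    print(l,n,np.round(u,1),rp(n,u,z).round(4))
for n in('side','scene'):
    P=pts(cam(n),np.load(f'pics/{n}0.npy')); im=cv2.imread(f'pics/{n}0.png')
    # points in wheel top area
    m=(P[...,2]>.08)&(P[...,2]<.096)&(np.abs(P[...,0]-.57)<.06)&(np.abs(P[...,1]-.035)<.04)
    q=P[m]; print(n,m.sum(),q.min(0).round(4),q.max(0).round(4),q.mean(0).round(4))
    hs=cv2.cvtColor(im,cv2.COLOR_BGR2HSV); r=((hs[...,0]<8)|(hs[...,0]>172))&(hs[...,1]>170)&(P[...,2]>.055)&(P[...,2]<.1)&(np.abs(P[...,0]-.62)<.1)&(np.abs(P[...,1]-.07)<.1)
    v,u=np.nonzero(r); print('red',n,len(u),u.min(),u.max(),v.min(),v.max(),u.mean(),v.mean(),P[r].mean(0).round(4))
E
```

```text
far-L side [270.9 169.7] [0.4759 0.2972 0.016 ]
far-R side [308.4 161.8] [0.594  0.3021 0.016 ]
near-R side [348.2 230.3] [0.6292 0.0153 0.016 ]
near-L side [305.  242.5] [0.5119 0.0074 0.016 ]
near-R scene [286.6 224.8] [0.6306 0.0221 0.016 ]
far-R scene [388.3 306.1] [0.5933 0.3121 0.016 ]
far-L scene [425.  271.3] [0.4755 0.2987 0.016 ]
ptr side [337.6 190.5] [0.6266 0.1071 0.074 ]
ptr scene [310.9 228.7] [0.6248 0.1064 0.074 ]
clip side [340.9 183.1] [0.6428 0.1294 0.076 ]
clip scene [310.9 239.4] [0.6429 0.1308 0.076 ]
side 198 [0.539  0.0249 0.08  ] [0.5932 0.0569 0.0946] [0.565  0.0389 0.0874]
red side 33 337 344 181 186 340.93939393939394 183.93939393939394 [0.6421 0.1272 0.075 ]
scene 216 [0.5434 0.0275 0.0801] [0.5943 0.0585 0.0931] [0.5718 0.0444 0.0863]
red scene 33 307 314 237 246 310.4848484848485 241.06060606060606 [0.644  0.1309 0.0717]
```

```bash
cat >> h.py <<'E'
YAW=np.radians(7.0); O=np.array([.553,.158,0])
RJ=np.array([[np.cos(YAW),-np.sin(YAW),0],[np.sin(YAW),np.cos(YAW),0],[0,0,1]])
RT=RJ@np.array([[0,-1,0],[-1,0,0],[0,0,-1.]])
def J(x,z,y=-.118): return O+RJ@np.array([x,y,z])
E
python3 - <<'E'
from h import *
robot.move_gripper(0.0)
robot.goto(J(0,.16),RT); robot.servo_line(J(0,.105),speed=.1)
robot.dwell(.1)
f0=robot.read_force(); print('t',robot.read_t(),'f0',f0.round(2),'grip',robot.read_grip_width(),robot.read_position(),J(0,.105))
p,d=robot.grab_frame('side'); crop('pics/side1c.png',p,250,120,400,250,5)
z=.1
for k in range(20):
    robot.servo_line(J(0,z),speed=.02); f=robot.read_force()-f0
    print(round(z,4),f.round(2),robot.read_position()[2].round(4))
    if f[2]>3: break
    z-=.001
print(robot.read_t())
E
```

```text
t 2.9667 f0 [ 0.51 -0.25  0.28] grip 0.005037427845991245 [0.56807946 0.0410264  0.10580027] [0.56738058 0.04087955 0.105     ]
0.1 [-0.68 -0.46 -0.18] 0.0999
0.099 [-0.99  0.2   0.19] 0.0989
0.098 [-0.96  0.45 -0.5 ] 0.0979
0.097 [-0.75 -0.1   0.18] 0.0969
0.096 [-0.05  0.72  0.17] 0.0959
0.095 [0.03 0.29 0.73] 0.0949
0.094 [-0.68  0.15 -0.4 ] 0.0939
0.093 [-0.73  0.37  0.12] 0.0929
0.092 [-0.72 -0.18  0.43] 0.0919
0.091 [-1.05 -0.24 -0.71] 0.0909
0.09 [-0.36 -0.04  2.51] 0.0903
0.089 [-0.    0.23  7.02] 0.0902
6.1667
```

View pics/side1c.png

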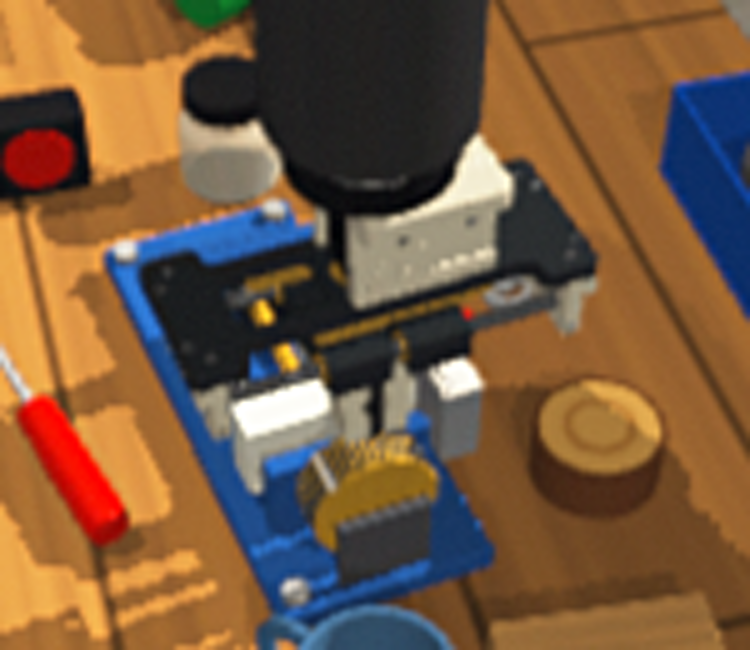

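```bash
cat >> h.py <<'E'
ZT=.0902
def prof(x,w=.008):
    a=max(abs(x)-w,0); return ZT-.034+np.sqrt(.034**2-a*a)
def stroke(x0,x1,F=5.5,step=.003,corr=0.,verbose=1,touch=True):
    """finger from x0 to x1 (jig x) pressing on the rim; lifts after"""
    x=x0
    if touch:
        robot.goto(J(x0,.10),RT) if robot.read_position()[2]>.097 else None
        robot.dwell(.1); f0=robot.read_force()
        for k in range(30):
            robot.servo_line(J(x,prof(x)+.002+corr),speed=.03)
            f=(robot.read_force()-f0)[2]
            if f>3.5: break
            corr-=.001
        corr+=.002
    while x<x1-1e-6:
        x=min(x+step,x1)
        robot.servo_line(J(x,prof(x)+corr),speed=.04)
        f=np.mean([robot.read_force() for _ in range(3)],0)-f0
        if verbose: print(round(x*1e3,1),'z',round((prof(x)+corr)*1e3,2),f.round(1))
        corr+=np.clip((f[2]-F)/4500*.6,-.0015,.0015)
        if f[2]>25: print('HIGH'); break
    robot.servo_line(J(x,.115),speed=.15)
    return corr
E
python3 - <<'E'
from h import *
robot.servo_line(J(0,.098),speed=.1)   # unload without turning, then re-tare
stroke(0.,.022); print(robot.read_t())
robot.goto(J(0.,.2,y=-.16),RT)
p,d=robot.grab_frame('side'); crop('pics/side2c.png',p,260,155,360,245,6.6)
p,d=robot.grab_frame('scene'); crop('pics/scene2c.png',p,270,180,440,310,4.6); print(robot.read_t())
E
```

```text
3.0 z 89.2 [-0.6  0.5  5.7]
6.0 z 89.22 [1.  0.6 4.9]
9.0 z 89.13 [0.4 1.1 4.3]
12.0 z 88.75 [0.4 0.5 4.2]
15.0 z 88.09 [ 1.3 -0.1  7.7]
18.0 z 87.61 [2.  1.  7.2]
21.0 z 86.75 [ 1.8 -0.   6.2]
22.0 z 86.42 [2.5 0.7 7.1]
10.2667
10.8417
```

View pics/side2c.png

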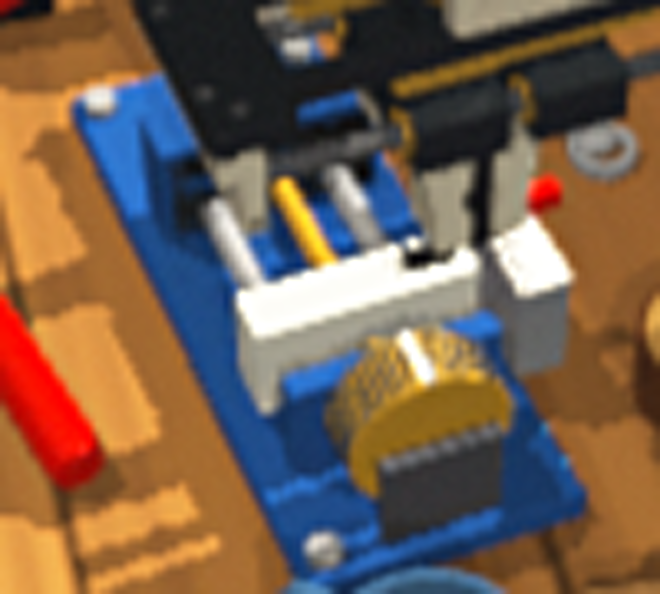

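View pics/scene2c.png

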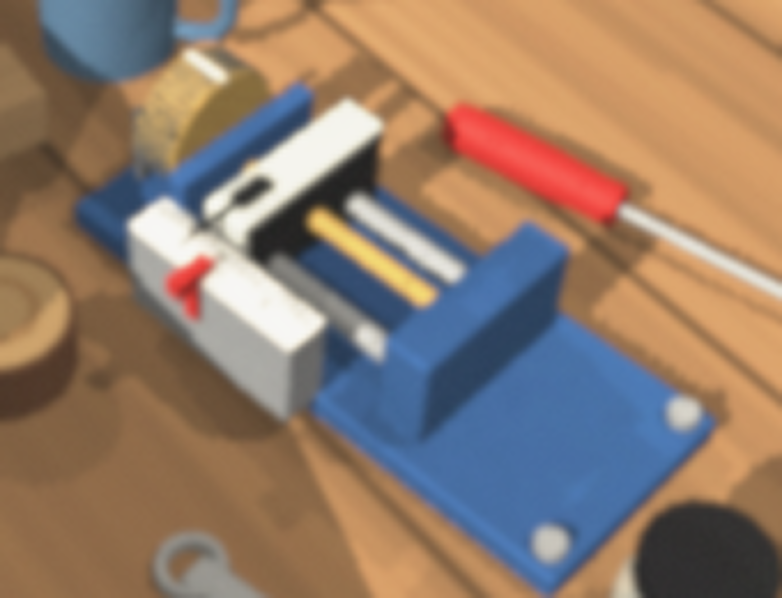

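The finger drew the stripe on the wheel from the left of the rim up to the top. The pointer moved slightly toward the clip: its tip is at about scene crop (195,225), and the clip at (190,275). Next is a full stroke, then a wrist view from above the scale.

```bash
cat >> h.py <<'E'
def look(tag):
    robot.goto(J(.07,.19,y=.03),RT); robot.dwell(.1)
    R=robot.read_tcp_rot();p=robot.read_position(); im,d=robot.grab_frame('wrist')
    np.savez(f'pics/{tag}.npz',im=im,d=d,R=R,p=p); cv2.imwrite(f'pics/{tag}.png',im[:,:,::-1])
    c=cam('wrist',R,p); u,v=proj(c,J(.075,.075,y=-.048)); print('expect around',u,v)
    s,_=robot.grab_frame('scene'); crop(f'pics/{tag}_sc.png',s,290,205,350,250,12)
E
python3 - <<'E'
from h import *
robot.goto(J(-.022,.115),RT)
stroke(-.022,.022); print(robot.read_t())
look('w3'); print(robot.read_t())
E
```

```text
-19.0 z 88.37 [-0.7 -0.9  6.4]
-16.0 z 89.37 [-0.7  0.4  3.2]
-13.0 z 89.64 [-0.3  0.6  1.8]
-10.0 z 89.46 [-0.3 -0.2  3.9]
-7.0 z 89.3 [ 0.4 -0.3  6.6]
-4.0 z 89.45 [-0.3  0.1  7.2]
-1.0 z 89.67 [ 0.2 -0.   5.6]
2.0 z 89.69 [0.1 0.3 4.9]
5.0 z 89.61 [1.  0.2 5.2]
8.0 z 89.57 [1.4 1.8 4.2]
11.0 z 89.26 [0.4 0.5 4.4]
14.0 z 88.72 [1.  0.4 4.8]
17.0 z 87.94 [ 2.6 -0.1  8. ]
20.0 z 87.3 [2.  0.3 7.2]
22.0 z 86.71 [2.9 0.8 7.5]
16.7667
expect around 316.59006313324403 113.54832581533749
17.6917
```

View pics/w3.png

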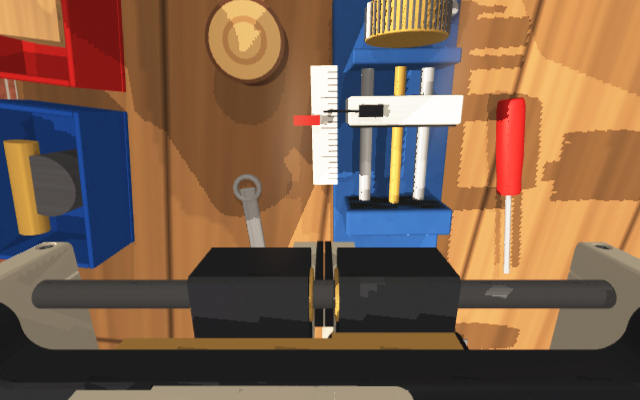

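View pics/w3_sc.png

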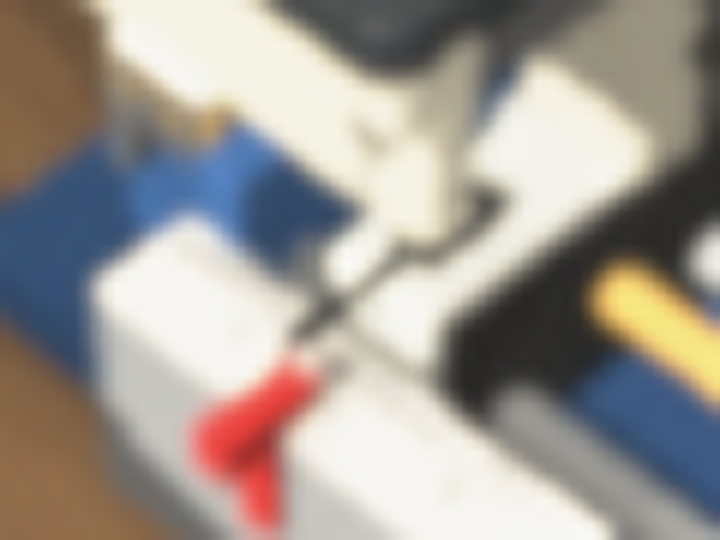

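Excellent view: in the wrist picture the pointer blade is at about (335,111) and the clip at about (306,120). I'll enlarge it and measure the remaining offset.

```bash
cat >> h.py <<'E'
def meas(tag,ptr,clip):
    z=np.load(f'pics/{tag}.npz'); c=cam('wrist',z['R'],z['p'])
    a=RJ.T@(ray_z(c,*ptr,.074)-O); b=RJ.T@(ray_z(c,*clip,.076)-O); print('ptr',a.round(4),'clip',b.round(4),'remaining mm',(b-a)[1]*1e3)
E
python3 - <<'E'
from h import *
im=np.load('pics/w3.npz')['im']; crop('pics/w3c.png',im,285,90,385,140,8)
hs=cv2.cvtColor(im,cv2.COLOR_RGB2HSV); s=hs[100:135,285:330]; m=((s[...,0]<8)|(s[...,0]>172))&(s[...,1]>150)
v,u=np.nonzero(m); print(u.min()+285,u.max()+285,v.min()+100,v.max()+100,u.mean()+285,v.mean()+100)
E
```

```text
293 319 115 125 305.6334519572954 119.9644128113879
```

View pics/w3c.png

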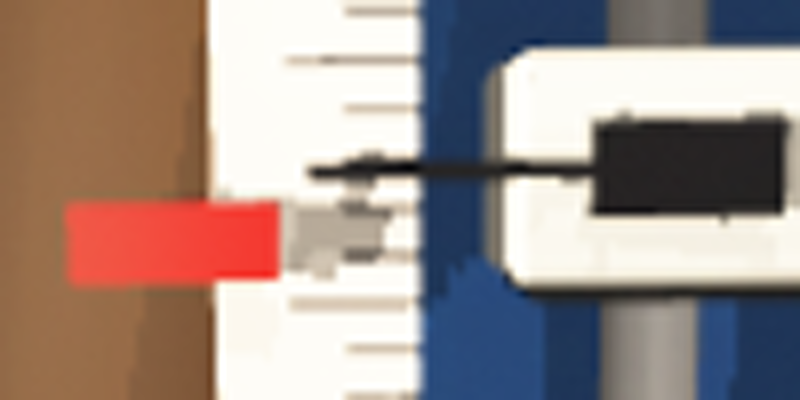

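```bash
python3 - <<'E'
from h import *
meas('w3',(326,111.1),(306,120.1))
meas('w3',(350,110.8),(296,120.1))
E
```

```text
ptr [ 0.0671 -0.05    0.074 ] clip [ 0.0839 -0.0427  0.076 ] remaining mm 7.230387151237472
ptr [ 0.047  -0.0502  0.074 ] clip [ 0.0923 -0.0427  0.076 ] remaining mm 7.470668411811037
```

```bash
python3 - <<'E'
from h import *
robot.goto(J(-.020,.115),RT)
stroke(-.020,.021); print(robot.read_t())
look('w4'); print(robot.read_t())
im=np.load('pics/w4.npz')['im']; crop('pics/w4c.png',im,285,90,385,140,8)
E
```

```text
-17.0 z 88.99 [-0.8 -0.7  5. ]
-14.0 z 89.6 [0.2 0.3 2.8]
-11.0 z 89.65 [-0.2 -0.5  2.3]
-8.0 z 89.35 [-0.2 -0.9  5.5]
-5.0 z 89.35 [1.1 0.2 5.7]
-2.0 z 89.37 [1.1 0.5 5.8]
1.0 z 89.41 [ 1.3 -0.6  6. ]
4.0 z 89.48 [ 1.5 -0.8  5.6]
7.0 z 89.48 [ 0.4 -0.2  4.7]
10.0 z 89.31 [1.9 0.3 4.3]
13.0 z 88.84 [1.6 0.  4.9]
16.0 z 88.18 [ 2.2 -0.9  7.5]
19.0 z 87.57 [ 3.2 -1.4  7.3]
21.0 z 87.05 [2.7 0.1 7.4]
23.6417
expect around 316.60253150523477 113.54097818980618
24.5667
```

View pics/w4c.png

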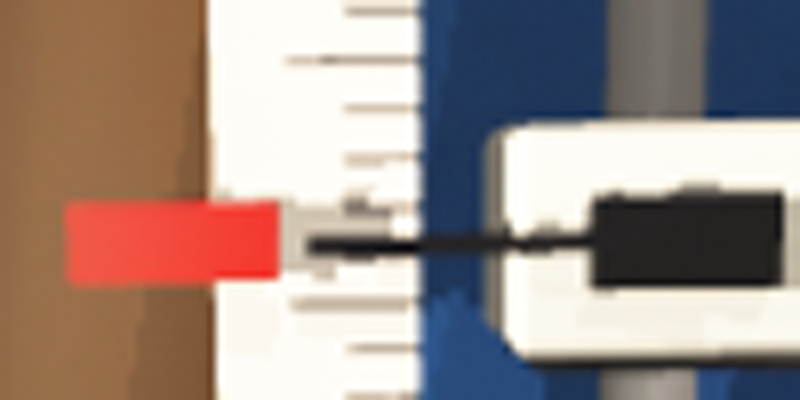

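The pointer is at crop row 245 and the clip centre at row 242, about 0.3–0.5 mm apart, so they are level. The arm is hovering clear, so I'm handing in the job.

```bash
python3 - <<'E'
from h import *
meas('w4',(326,120.4),(306,120.1))
print(robot.read_force().round(2),robot.read_position())
robot.job_done()
E
```

```text
ptr [ 0.0671 -0.0424  0.074 ] clip [ 0.0839 -0.0427  0.076 ] remaining mm -0.3120946054688267
[0.47 0.77 0.67] [0.6184787  0.19520251 0.18927325]
the job is handed in; nothing more can be done
```

The jig is set and handed in. My last wrist-camera check puts the pointer about 0.3 mm past the middle of the red clip, well inside the 4 mm allowed. No verdict was reported.

- **How:** I shut the gripper and rolled the wheel from the top with the fingertips in three strokes, pressing about 2–8 N. The whole job took about 25 s of the 64 s.
- **Finish:** The arm is hovering about 0.19 m above the bench, and the force reading is only noise. I sent no motion at or near the jaw or the loose items. I did not measure the items' positions again at the end.
- **Disagreements:** The first estimate from the fixed cameras (21 mm to go) and the wrist-camera measurements differed by about 2 mm, within calibration error. I used the wrist camera's direct comparison of pointer and clip for the final setting.

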